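# Set a stand-held hand blender to working height and hold its button at half speed

## Task

Before the soup goes in, set up the hand blender on its stand and give it a test run in the empty pot: loosen the black wing knob, lower the blender until its guard hangs about one centimetre above the pot's bottom, and tighten the knob again so that pushing the button cannot drive the blender down. Only then press the red run button on top of the blender about half-way in (half speed; never near full press) and keep it there for at least three seconds; finish while still holding it so. Leave the pot and the things around it where they are.

Things in the scene. Friction and masses are not known exactly. Their poses are not given: they have to be found in the camera images.
- clamp_grip (a point): Middle of the bar of the black wing knob that locks the stand's column: bar 56 mm long, 14 mm wide, 26 mm high, on a round hub of 42 mm; this point lies on the vertical turning axis, 12 mm below the bar's top. Its x axis lies along the bar. The knob sits on the grey head above the column and rides up and down with it, about 0.20 to 0.26 m above the range top. The stand is fixed to the range top; the blender stands 150 mm to the side of the knob, on the same head.
- clamp_knob (a joint): Angle of the wing knob, rad: 0 at its loose stop, 1.45 at its tight stop; it grows as the knob is turned clockwise seen from above, and stays where it is left. A draw-bolt spreads a wedge in the column: it begins to grip near 0.6 and holds firmly from 0.95 on. The knob starts tight, between 1.0 and 1.25. Turning takes up to about 0.3 N m. At 0 the bar lies square to the line from the knob to the blender; its end with the white dot is then the one nearer the robot.
- head (a joint): How far the head (column, knob and blender together) has been lowered, m: 0 at the top, 0.070 at the bottom stop (the guard touches the pot bottom at 0.062); it starts between 0 and 0.022. A counter-spring carries the weight, so the loose head stays where it is left; moving it takes 4 to 6 N. With the knob gripped, the head can be moved by moving the knob up or down. The locked head does not move under the push of the button.
- guard_foot (a point): Centre of the lower rim of the blender's steel blade guard (61 mm wide), the lowest point of the blender; z is up. It already hangs inside the pot at the start. It lies 222 mm below the top of the red button when that is not pressed.
- pot_floor (a point): Centre of the inner bottom of the steel pot, 19 mm above the range top; z is up. The pot is loose, 190 mm wide and 93 mm high with two side handles, weighs 0.8 to 1.6 kg and stands on the stand's foot plate under the blender.
- button_top (a point): Centre of the top of the red run button on top of the white blender: a round plunger 34 mm wide that stands 18 mm proud of the dark ring below it. It moves straight down when pressed and springs back up when let go.
- run_button (a joint): Travel of the red run button, m: 0 let go, 0.007 half-way (half speed), 0.014 fully pressed. Spring: 2.2 N to start it moving, 5.1 N half-way, 8 N fully pressed.
- pepper_mill: Wooden pepper mill, 58 mm wide, 170 mm high, origin at the centre of its underside; stands to the right of the stand. Leave it alone.
- salt_shaker: Clear salt shaker with a grey top, 44 mm wide, 90 mm high, origin at the centre of its underside; stands behind the column. Leave it alone.
- tablespoon: Steel tablespoon, 191 mm long, 13 mm high, lying behind the stand's foot plate, origin under its middle. Leave it alone.
- spice_jar: Red-capped spice jar, 40 mm wide, 106 mm high, origin at the centre of its underside; stands in front of the column. Leave it alone.

How it is judged (in metres and radians):
On the way, in this order (a step that is already met when the one before it is completed fails the run):
1. the wing knob is loosened (below 0.4 rad) (value of joint clamp_knob below 0.4 rad and value of joint run_button below 0.001 m), for 0.1 s.
2. the blender is lowered until its guard is 4 to 18 mm above the pot's bottom, knob still loose (z of guard_foot in the frame of pot_floor between 0.004 and 0.018 m and value of joint clamp_knob below 0.6 rad), for 0.2 s.
3. the knob is tight again (over 0.95 rad) with the guard 4 to 18 mm above the bottom, button not pressed (z of guard_foot in the frame of pot_floor between 0.004 and 0.018 m and value of joint clamp_knob above 0.95 rad and value of joint run_button below 0.001 m), for 0.2 s.
4. the button is held 4.5 to 9.5 mm in for three seconds (z of guard_foot in the frame of pot_floor between 0.004 and 0.018 m and value of joint clamp_knob above 0.95 rad and value of joint run_button between 0.0045 and 0.0095 m), for 3 s.
At the end, for the whole second after the job is handed in: Guard 4 to 18 mm above the pot's bottom, wing knob tight (over 0.95 rad), and the robot still pushing the red button (over 1.5 N) so that it stays 4.5 to 9.5 mm in, not moving (all of step 4 and (contact force between run_button and the fingers above 1.5 N or contact force between run_button and the arm above 1.5 N) and velocity of joint run_button between -0.01 and 0.01 m/s); the arm keeps its last pose, push and grip.
It fails at once if the run button is pressed (over 2 mm) before the blender is lowered and clamped (value of joint run_button above 0.002 m and not (value of joint clamp_knob above 0.9 rad and z of guard_foot in the frame of pot_floor below 0.022 m)).
It fails at once if the button is pressed to near full (over 12 mm) (value of joint run_button above 0.012 m).
It fails at once if the pot is moved over 20 mm (distance of pot_floor from where it was at the start of the episode above 0.02 m).
It fails at once if a bystander is moved over 25 mm or knocked over (distance of any of pepper_mill, salt_shaker, tablespoon, spice_jar from where it was at the start of the episode above 0.025 m or angle between any of pepper_mill, salt_shaker, spice_jar's own z axis and vertical above 0.4 rad).
It also fails if it takes over 61 s, if anything falls off the work surface, if the arm or the gripper's body presses on something with over 40 N, if the wrist force passes 120 N, or if a joint passes its speed limit or range.

## Robot

A 7-joint arm with a two-finger parallel gripper is mounted at the origin on a cart in front of the work surface, level with it; the furniture and walls round the work are solid. World frame = base frame: x ahead of the robot, y to its left, z up, the work surface at z = 0. Lengths are in mm, angles in rad, forces in N, time in s.
With the tool pointing down it reaches from about 400 to 875 mm from the base axis. Payload 4.4 kg.
Tool frame: the origin (TCP) lies at the very end of the fingers, on their centre line; the grasp point (between the pads) lies 19 mm behind it; x points along the fingers, y is the direction in which the jaws open and shut, and the axes are right-handed (so a half turn about x gives the same grasp; the last joint's range is limited). The gripper opens to 85 mm and grips with 20 to 120 N. Pads are 22 mm wide; open, the fingers measure 114 mm over their backs; the gripper's body (76 mm by 85 mm) begins 54 mm behind the grasp point. The pads swing forward as they close: fully open they stand 13 mm farther back than shut.
Start: joints at [1.036, 0.628, 0.038, 1.517, -0.027, 0.996, -0.02], TCP at [293.709, -579.873, 231.313] pointing down, gripper open.
Joint ranges: [-3.06, 3.06], [-0.37, 2.12], [-1.25, 1.32], [0.18, 2.47], [-1.1, 4.24], [0.23, 1.98], [-2.94, 2.94]. Speed limits (rad/s): [2.57, 2.57, 3.14, 3.14, 3.14, 3.14, 3.14].

## Interface

Orientations are given as [roll, pitch, yaw] about the fixed x, y, z axes, in that order (R = Rz(yaw) Ry(pitch) Rx(roll)).
In Python, from cell import readout, cams, order gives the robot as it stands. The module is installed in compiled form; this text tells all that it offers.
- The arm moves only by the shell command python3 -m creep 'ROWS'. ROWS is JSON, a list of rows, each a list of 3 entries, a list of its own where there are three numbers: the shift along the tool's x, y, z in units of 10 cm (1.0 is 10 cm), then the turn about the tool's x in units of pi/4 rad (1.0 is pi/4 rad), then the closure, from 0 (fully open) to 1 (shut). In form: [[[x, y, z], spin, gripper], ...]. A call has 1 to 20 rows; each row is the pose to reach, as a shift and turn from the pose commanded when the call began, along the tool's axes at that moment; what a row does not reach only later rows make up. A row lasts 1/10 s, in which the tool goes at most 50 mm and 8.59 degrees, less where a joint would pass 70% of its speed; a pose out of reach is approached as far as the arm can. A call with a number of a shift or a turn outside -1 to 1 is refused whole. A call with a gripper value outside its range is refused whole. The fingers move at their own pace and stop on an object; the grip force is fixed at half the most. Time passes only in rows, so rows that repeat a pose let the fingers close. It gives the time, the measured TCP pose, the force and the opening at its end, in the units of the state.
- readout.read_state(): the state, without advancing time (a new reading comes with each control period).
- cams.get_image(name): name is "scene" or "top" or "wrist"; returns the picture (480x640x3 uint8, blue, green, red); there is no depth.
- cams.get_calibration(name): a dict with "fx", "fy", "cx", "cy" (pixels), "distortion" ([k1, k2, p1, p2, k3] as OpenCV has them; the pictures are not rectified), "R" (3x3) and "t" (3): a world point X has camera coordinates R X + t. Camera axes: x right, y down, z forward; pixel columns grow to the right and rows downward; lengths in mm; the calibration is good to about 2 mm. A picture is of the moment at which its call begins: read the wrist's pose just before it. get_calibration takes no time and is no camera call; for the wrist camera it gives the pose at the moment of the call.
- order.finish_job(): hands the job in, once; it reports no verdict.
The state is a dict: "clock": time; "qpos": joint angles; "qd": joint speeds; "tau": joint torques, N m; "eef_pos": TCP position; "tool_rot": TCP orientation; "force": force on the tool from outside, world axes, zero at the start; "torque": the same for the moment, N m; "width": finger opening in mm.
Only numpy, scipy, OpenCV 4.12 (cv2) and the standard library are available. Lean on these libraries where they do the work, as an engineer would, in place of code of your own. Each camera call takes 0.05 s, during which the arm holds its last target.

## Working session

There is one attempt and no reset: what is moved stays moved. The work goes in short steps, Python scripts to look and compute and a shell command to move; the robot and the scene stay as the last step left them, time stands still between calls to the robot, and variables do not carry over. Pictures are saved under pics/ and viewed, and the job is handed in when it is done.

```bash
ls; mkdir -p pics
python3 - <<'E'
from cell import readout,cams
import cv2,numpy as np
print(readout.read_state())
for n in ("scene","top","wrist"):
    c=cams.get_calibration(n); print(n,{k:np.round(v,3).tolist() for k,v in c.items()})
    cv2.imwrite(f"pics/{n}0.png",cams.get_image(n))
E
```

```text
pics
{'clock': 0.0, 'qpos': array([ 1.03621824,  0.62935691,  0.03844053,  1.51838752, -0.02696236,
        0.99629391, -0.0199993 ]), 'qd': array([-0.00074432, -0.00077035,  0.00035031,  0.00205795,  0.00084162,
       -0.00109079,  0.00139636]), 'tau': array([ 7.24402980e-04, -5.63395393e+01,  1.22695819e+00, -1.93444633e+01,
        1.11483966e-02,  1.05502910e-02, -1.54915313e-05]), 'eef_pos': array([ 293.39673652, -579.30339594,  230.37584674]), 'tool_rot': array([-1.54113674,  1.56886858,  2.06925588]), 'force': array([-0.53065688, -0.03925247, -0.14745081]), 'torque': array([ 0.04423026, -0.00871153, -0.0253251 ]), 'width': 85.36089596619604}
scene {'fx': 595.639, 'fy': 595.639, 'cx': 317.465, 'cy': 232.325, 'distortion': [-0.079, 0.0, 0.0, 0.0, 0.0], 'R': [[-0.884, -0.467, -0.025], [-0.222, 0.466, -0.857], [0.411, -0.752, -0.515]], 't': [408.527, 412.307, 870.674]}
top {'fx': 457.255, 'fy': 457.255, 'cx': 321.168, 'cy': 246.508, 'distortion': [0.022, 0.0, 0.0, 0.0, 0.0], 'R': [[0.402, -0.916, -0.003], [-0.892, -0.39, -0.228], [0.208, 0.094, -0.974]], 't': [-420.402, 470.256, 929.091]}
wrist {'fx': 350.858, 'fy': 350.858, 'cx': 321.668, 'cy': 237.049, 'distortion': [0.01, 0.0, 0.0, 0.0, 0.0], 'R': [[0.452, -0.892, 0.0], [-0.86, -0.436, 0.265], [-0.236, -0.12, -0.964]], 't': [-649.723, -33.47, 376.618]}
```

View pics/scene0.png

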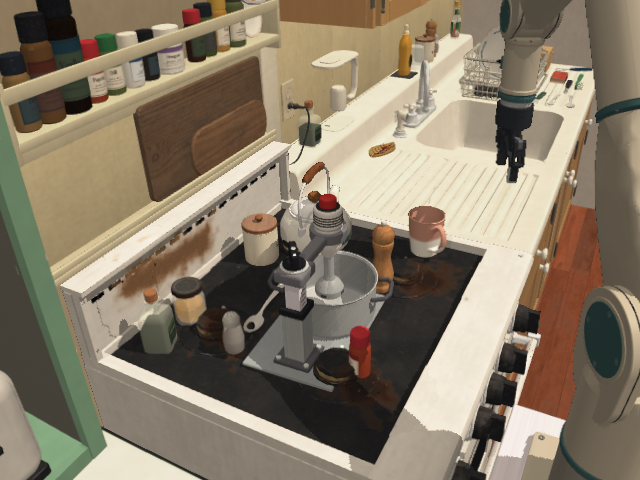

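View pics/top0.png

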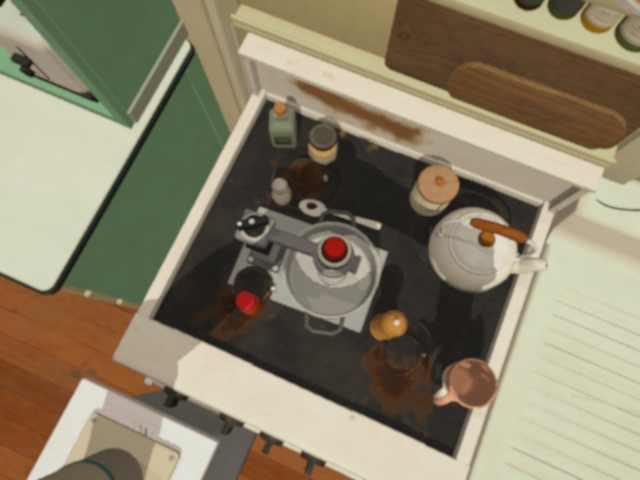

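View pics/wrist0.png

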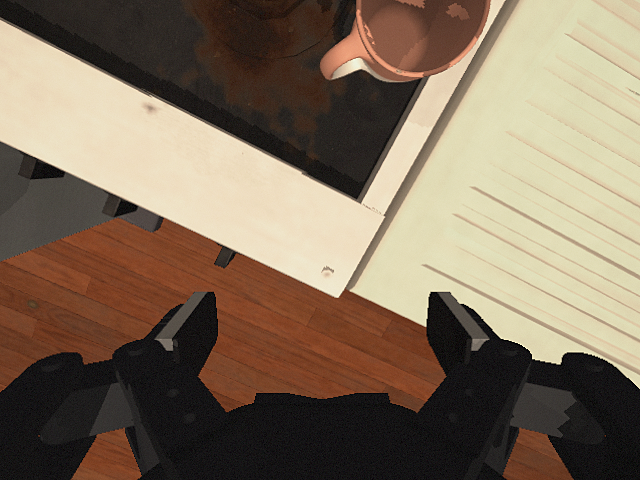

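The scene camera shows the black knob near (292,255) and the red button near (328,202). The top camera shows the knob near (253,227) and the button near (334,248). Next I'll zoom in on both and triangulate.

```bash
cat > h.py <<'E'
import cv2,numpy as np
from cell import readout,cams
def ray(c,uv):
    K=np.array([[c['fx'],0,c['cx']],[0,c['fy'],c['cy']],[0,0,1]])
    p=cv2.undistortPoints(np.array([[uv]],float),K,np.array(c['distortion'],float))[0,0]
    R=np.array(c['R']);t=np.array(c['t'])
    d=R.T@np.array([p[0],p[1],1]);return -R.T@t,d/np.linalg.norm(d)
def plane(c,uv,z):
    o,d=ray(c,uv);return o+d*(z-o[2])/d[2]
def tri(obs):
    A=np.zeros((3,3));b=np.zeros(3)
    for c,uv in obs:
        o,d=ray(c,uv);P=np.eye(3)-np.outer(d,d);A+=P;b+=P@o
    X=np.linalg.solve(A,b)
    res=[np.linalg.norm(np.cross(X-ray(c,uv)[0],ray(c,uv)[1])) for c,uv in obs]
    return X,res
def proj(c,X):
    K=np.array([[c['fx'],0,c['cx']],[0,c['fy'],c['cy']],[0,0,1]])
    return cv2.projectPoints(np.array([X],float),cv2.Rodrigues(np.array(c['R']))[0],np.array(c['t'],float),K,np.array(c['distortion'],float))[0][0,0]
def red(im,box):
    x0,y0,x1,y1=box;s=im[y0:y1,x0:x1].astype(int)
    m=((s[...,2]>90)&(s[...,2]>2.2*s[...,1])&(s[...,2]>2.2*s[...,0])).astype(np.uint8)
    n,l,st,ce=cv2.connectedComponentsWithStats(m);k=1+np.argmax(st[1:,4])
    return ce[k]+[x0,y0],st[k]+np.array([x0,y0,0,0,0]),l==k
E
python3 - <<'E'
from h import *
S=cv2.imread('pics/scene0.png');T=cv2.imread('pics/top0.png')
print(red(S,(300,180,350,230))[:2],red(T,(310,225,360,270))[:2])
a=cv2.resize(S[180:320,250:390],None,fx=4,fy=4,interpolation=cv2.INTER_CUBIC)
b=cv2.resize(T[190:310,220:400],None,fx=4,fy=4,interpolation=cv2.INTER_CUBIC)
cv2.imwrite('pics/sz.png',a);cv2.imwrite('pics/tz.png',b)
E
```

```text
(array([327.03097345, 201.08849558]), array([319, 194,  17,  15, 226])) (array([334.17714286, 247.52571429]), array([324, 238,  21,  21, 350]))
```

View pics/sz.png

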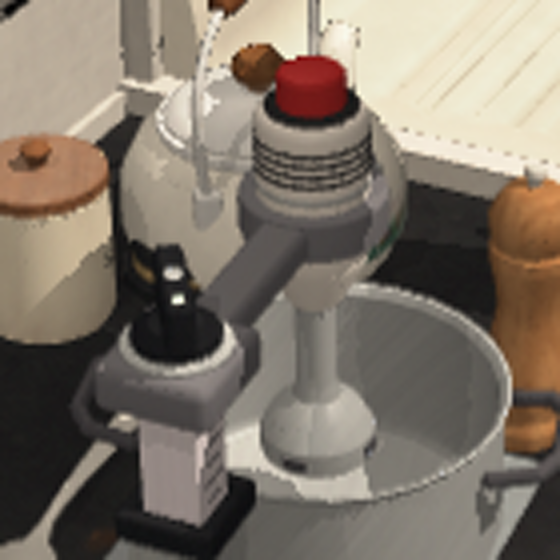

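View pics/tz.png

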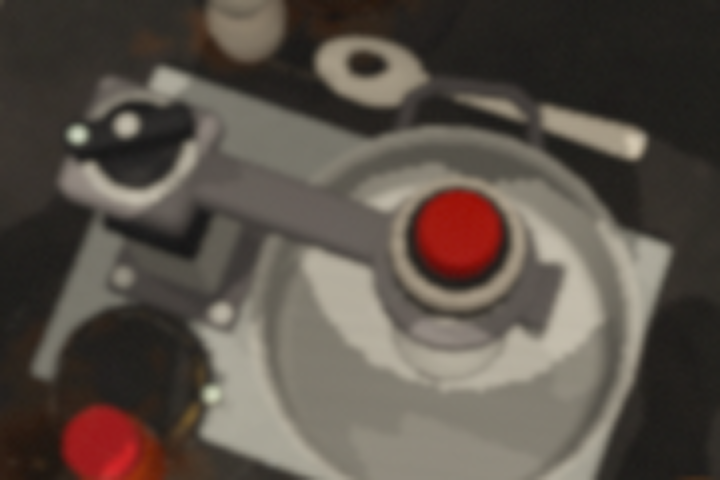

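Run:
```python
from h import *
cs,ct=cams.get_calibration('scene'),cams.get_calibration('top')
S=lambda u,v:(cs,(250+u/4-.4,180+v/4-.4)); T=lambda u,v:(ct,(220+u/4-.4,190+v/4-.4))
print('bolt',tri([S(173,272),T(126,124)]))
print('dot',tri([S(177,299),T(78,134)]))
print('btn',tri([S(311,70),T(460,230)]))
for n,c in(('s',cs),('t',ct)): print(n,-np.array(c['R']).T@np.array(c['t']))
b=tri([S(311,70),T(460,230)])[0];k=tri([S(173,272),T(126,124)])[0]
print(np.linalg.norm((b-k)[:2]),np.arctan2(*(b-k)[[1,0]]))
```

```text
bolt (array([549.25612885, -88.27818183, 260.19941418]), [np.float64(0.22615655683871355), np.float64(0.22615655683855423)])
dot (array([537.33196161, -71.22404758, 259.63503946]), [np.float64(0.4140303996031806), np.float64(0.41403039960297555)])
btn (array([ 558.43502681, -238.91783218,  284.95742613]), [np.float64(0.45376973793673037), np.float64(0.45376973793674846)])
s [ 94.5639524  653.41915327 811.82819127]
t [ 395.39855717 -288.47078307 1010.70948553]
150.91903930050276 -1.5099387547884227
```

```bash
cat >> h.py <<'E'
from scipy.spatial.transform import Rotation as Ro
def tool():
    s=readout.read_state();R=Ro.from_euler('xyz',s['tool_rot']).as_matrix();return s,np.array(s['eef_pos']),R
def go(target):
    s,p,R=tool();d=R.T@(np.array(target)-p)/100
    print('t',round(s['clock'],2),'pos',p.round(1),'tool y ang',np.degrees(np.arctan2(R[1,1],R[0,1])).round(2),'F',np.round(s['force'],1),'w',round(s['width'],1),'shift',d.round(3))
E
python3 - <<'E'
from h import *
go([549.3,-88.3,360]);print(tool()[2].round(3))
# level checks of the range top: pot rim/plate etc: mill base, spoon end by triangulation
cs,ct=cams.get_calibration('scene'),cams.get_calibration('top')
S=lambda u,v:(cs,(250+u/4-.4,180+v/4-.4)); T=lambda u,v:(ct,(220+u/4-.4,190+v/4-.4))
# expected pixel positions of guard foot / floor
b=np.array([558.4,-238.9,285])
print(proj(cs,b-[0,0,222]),proj(cs,[b[0],b[1],19]))
E
python3 -m creep '[[[-0.5,0,0],0,0],[[-1,0,0],0,0],[[-1,0,0],0,0]]'
```

```text
t 0.15 pos [ 293.5 -579.4  230.6] tool y ang -63.14 F [-0.1  0.2 -0.5] w 85.4 shift [-1.289 -3.228 -4.501]
[[-0.001  0.452 -0.892]
 [ 0.001 -0.892 -0.452]
 [-1.    -0.001  0.   ]]
[329.27358834 291.1259218 ] [329.56553331 307.70259604]
clock: 0.45
eef_pos: [295.4, -583.3, 338.9]
tool_rot: [1.601, 1.557, -1.072]
force: [0.4, -0.3, 0.2]
width: 85.3
```

```bash
python3 -m creep '[[[-0.1,-0.3,-0.4],-0.2,0],[[-0.2,-0.6,-0.8],-0.4,0],[[-0.2,-0.7,-1],-0.6,0],[[-0.2,-0.7,-1],-0.8,0],[[-0.2,-0.7,-1],-1,0]]'; python3 -c "
from h import *
go([549.3,-88.3,360])"
```

```text
clock: 0.95
eef_pos: [352.2, -471.1, 351.4]
tool_rot: [1.656, 1.571, -0.258]
force: [0.1, -1.3, 0.0]
width: 85.6
t 0.95 pos [ 352.2 -471.1  351.4] tool y ang -19.67 F [ 0.1 -1.3  0. ] w 85.6 shift [-0.086  0.568 -4.268]
```

```bash
python3 -m creep '[[[0,0.1,-0.5],-0.2,0],[[0,0.15,-1],-0.4,0],[[0,0.15,-1],-0.6,0],[[0,0.15,-1],-0.8,0]]'; python3 -c "
from h import *
go([549.3,-88.3,360])"
```

```text
clock: 1.35
eef_pos: [401.0, -381.4, 351.3]
tool_rot: [1.959, 1.57, 0.647]
force: [-0.4, -0.5, 0.1]
width: 85.5
t 1.35 pos [ 401.  -381.4  351.3] tool y ang 14.81 F [-0.4 -0.5  0.1] w 85.5 shift [-0.085  2.183 -2.455]
```

```bash
python3 -m creep '[[[0,0.4,-0.4],0,0],[[0,0.8,-0.8],0,0],[[0,1,-1],0,0]]'; python3 -c "
from h import *
go([549.3,-88.3,360])"
```

```text
clock: 1.65
eef_pos: [473.2, -259.6, 351.1]
tool_rot: [2.331, 1.57, 1.009]
force: [1.6, -0.1, 1.3]
width: 85.1
t 1.65 pos [ 473.2 -259.6  351.1] tool y ang 14.24 F [ 1.6 -0.1  1.3] w 85.1 shift [-0.086  1.159 -1.474]
```

```bash
python3 -m creep '[[[0,0.4,-0.4],-0.1,0],[[0,0.8,-0.8],-0.3,0],[[0,0.9,-1],-0.45,0],[[0,0.9,-1],-0.45,0],[[0,0.9,-1],-0.45,0]]'
python3 - <<'E'
from h import *
go([549.3,-88.3,360])
c=cams.get_calibration('wrist'); im=cams.get_image('wrist')
cv2.imwrite('pics/w1.png',im)
print(-np.array(c['R']).T@np.array(c['t']),proj(c,[549.3,-88.3,260]),proj(c,[558.4,-238.9,285]))
E
```

```text
clock: 2.15
eef_pos: [534.9, -142.5, 350.9]
tool_rot: [-1.882, 1.57, -2.85]
force: [0.5, -1.4, 0.1]
width: 85.6
t 2.15 pos [ 534.9 -142.5  350.9] tool y ang 34.53 F [ 0.5 -1.4  0.1] w 85.6 shift [-0.091  0.426 -0.365]
[497.28186026 -86.85954927 492.53884726] [385.1586849  187.77889866] [269.69468528 379.81732383]
```

View pics/w1.png

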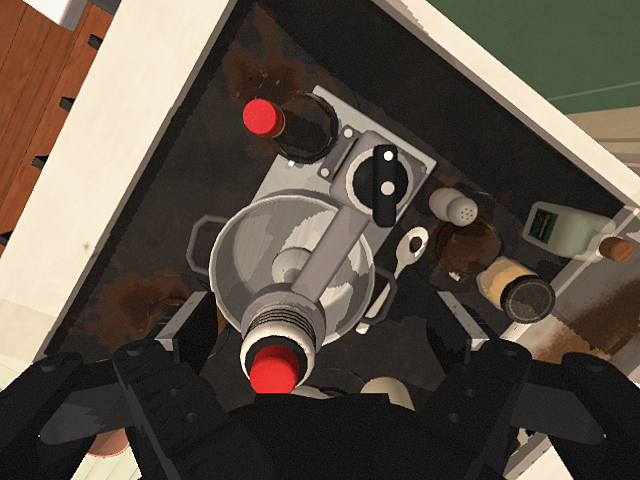

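```bash
python3 -c "
import cv2
i=cv2.imread('pics/w1.png');cv2.imwrite('pics/w1z.png',cv2.resize(i[125:245,320:440],None,fx=5,fy=5,interpolation=cv2.INTER_CUBIC))"
```

```text
(no output)
```

View pics/w1z.png

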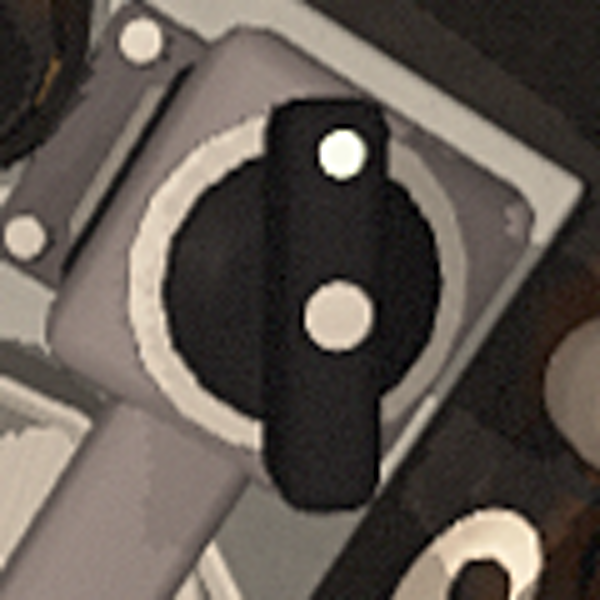

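Run:
```python
from h import *
cs,ct,cw=[cams.get_calibration(n) for n in('scene','top','wrist')]
S=lambda u,v:(cs,(250+u/4-.4,180+v/4-.4)); T=lambda u,v:(ct,(220+u/4-.4,190+v/4-.4)); W=lambda u,v:(cw,(320+u/5-.4,125+v/5-.4))
k,r=tri([S(173,272),T(126,124),W(339,316)]);print(k,r)
d,r=tri([S(177,299),T(78,134),W(342,153)]);print(d,r)
a=plane(*W(339,316),260);e=plane(*W(342,153),260);print(a,e,np.degrees(np.arctan2(*(e-a)[[1,0]])))
print(tri([S(173,272),W(339,316)]),tri([T(126,124),W(339,316)]))
g=lambda u,v:plane(*W(u,v),260)
for q in((266,105),(388,100),(270,505),(380,505)):print(g(*q))
im=cv2.imread('pics/w1.png');b=red(im,(240,330,320,400));print(b[:2])
go([k[0],k[1],300])
```

```text
[549.64921918 -88.6485717  260.08585387] [np.float64(0.13113199732559527), np.float64(0.6596236671139901), np.float64(0.6913966004268145)]
[537.60235691 -71.61348867 259.46354814] [np.float64(0.3651344182333359), np.float64(0.6831594980359957), np.float64(0.5510952658950293)]
[550.24524317 -89.05228707 260.        ] [537.82006201 -72.10553029 260.        ] 126.24847179281846
(array([550.19792518, -89.11577616, 259.56631146]), [np.float64(0.1556618017760687), np.float64(0.15566180177615083)]) (array([548.97644447, -89.08543528, 263.16278231]), [np.float64(0.5337120891710249), np.float64(0.5337120891712104)])
[526.14757146 -72.82948867 260.        ]
[538.66605339 -63.52725164 260.        ]
[ 558.08968299 -114.84916512  260.        ]
[ 570.4485095  -106.38905285  260.        ]
(array([272.37374861, 371.43770857]), array([ 249,  345,   49,   48, 1798]))
t 2.2 pos [ 534.5 -144.   350.9] tool y ang 34.37 F [ 0.9 -0.1  0.3] w 85.7 shift [ 0.509  0.438 -0.371]
```

```bash
python3 -m creep '[[[0,0.25,-0.2],-0.03,0],[[0,0.44,-0.37],-0.03,0],[[0.3,0.44,-0.37],-0.03,0],[[0.5,0.44,-0.37],-0.03,0],[[0.5,0.44,-0.37],-0.03,0]]'
python3 - <<'E'
from h import *
c=cams.get_calibration('wrist');im=cams.get_image('wrist')
go([549.7,-88.8,237.5]);cv2.imwrite('pics/w2.png',im);print(proj(c,[549.7,-88.8,260]))
E
```

```text
clock: 2.7
eef_pos: [547.9, -89.7, 298.6]
tool_rot: [-2.122, 1.565, -3.071]
force: [1.0, 0.5, 0.2]
width: 85.4
t 2.75 pos [549.2 -89.5 300.4] tool y ang 35.63 F [-0.2 -0.2 -0.2] w 85.4 shift [ 0.629  0.01  -0.002]
[324.60567129 267.9064084 ]
```

View pics/w2.png

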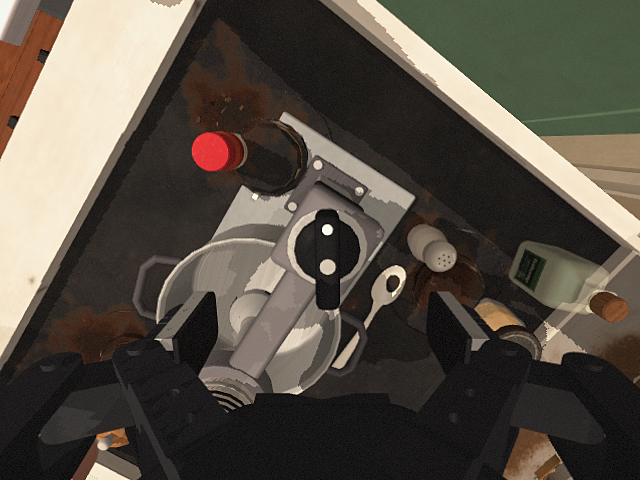

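```bash
python3 -m creep '[[[0.1,0.025,0],0,0],[[0.3,0.025,0],0,0],[[0.5,0.025,0],0,0],[[0.6,0.025,0],0,0],[[0.6,0.025,0],0,0],[[0.6,0.025,0],0,0]]'
python3 - <<'E'
from h import *
go([549.7,-88.8,237.5]);im=cams.get_image('wrist');cv2.imwrite('pics/w3.png',im);cv2.imwrite('pics/s3.png',cv2.resize(cams.get_image('scene')[150:320,220:400],None,fx=4,fy=3.5))
go([549.7,-88.8,237.5])
E
```

```text
clock: 3.35
eef_pos: [553.0, -86.3, 242.1]
tool_rot: [0.907, 1.569, -0.039]
force: [-0.1, 0.3, 0.6]
width: 85.6
t 3.35 pos [553.  -86.3 242.1] tool y ang 35.79 F [-0.1  0.3  0.6] w 85.6 shift [ 0.046 -0.042  0.001]
t 3.45 pos [553.2 -86.2 242.4] tool y ang 35.8 F [ 0.4 -0.8  0.3] w 84.9 shift [ 0.049 -0.044  0.001]
```

View pics/w3.png

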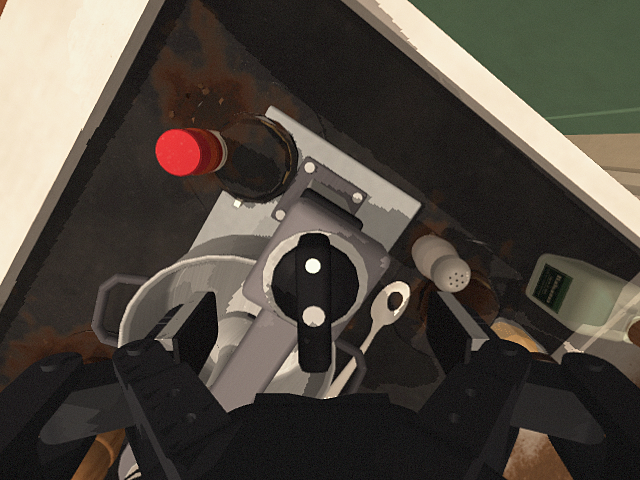

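View pics/s3.png

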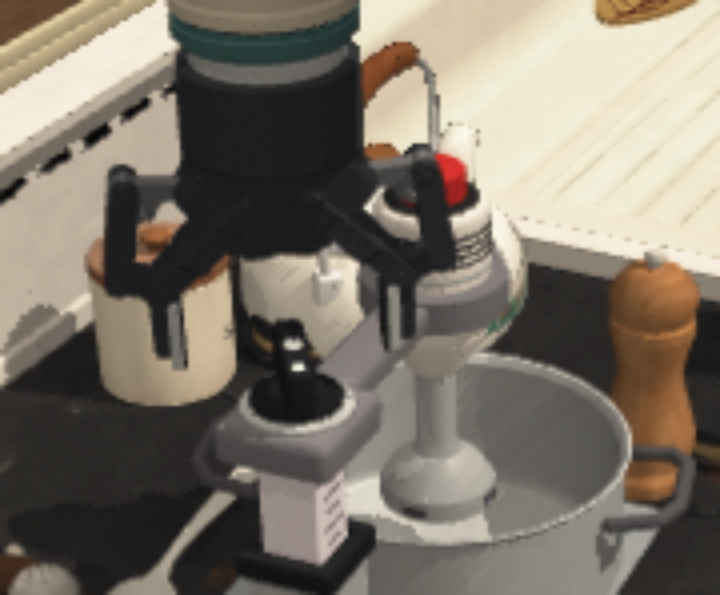

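```bash
python3 -m creep '[[[0,-0.035,0],0,0],[[0.045,-0.035,0],0,0],[[0.045,-0.035,0],0,0],[[0.045,-0.035,0],0,0]]'
python3 - <<'E'
from h import *
im=cams.get_image('wrist');cv2.imwrite('pics/w4.png',im[200:400,200:450])
go([549.7,-88.8,237.5])
E
```

```text
clock: 3.85
eef_pos: [549.4, -88.2, 236.8]
tool_rot: [-2.419, 1.571, 2.919]
force: [0.2, 0.8, -0.0]
width: 85.5
t 3.9 pos [549.5 -88.2 236.8] tool y ang 35.81 F [ 0.5 -1.   0.1] w 85.5 shift [-0.007 -0.002  0.006]
```

View pics/w4.png

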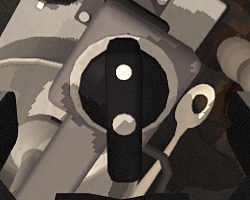

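The bolt is now at (323,324), so the jaws are centred on the bar. Now I'll close them.

```bash
python3 -m creep '[[[0,0,0],0,1],[[0,0,0],0,1],[[0,0,0],0,1],[[0,0,0],0,1],[[0,0,0],0,1],[[0,0,0],0,1],[[0,0,0],0,1],[[0,0,0],0,1],[[0,0,0],0,1],[[0,0,0],0,1]]'
python3 - <<'E'
from h import *
go([549.7,-88.8,237.5]);cv2.imwrite('pics/w5.png',cams.get_image('wrist')[180:480,150:500])
cv2.imwrite('pics/s5.png',cv2.resize(cams.get_image('scene')[150:320,220:400],None,fx=4,fy=3.5))
E
```

```text
clock: 4.9
eef_pos: [549.9, -87.9, 237.0]
tool_rot: [1.21, 1.57, 0.265]
force: [1.7, 1.9, 2.1]
width: 12.6
t 4.9 pos [549.9 -87.9 237. ] tool y ang 35.83 F [1.7 1.9 2.1] w 12.6 shift [-0.005 -0.007  0.006]
```

View pics/w5.png

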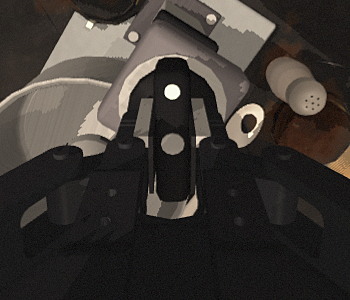

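View pics/s5.png

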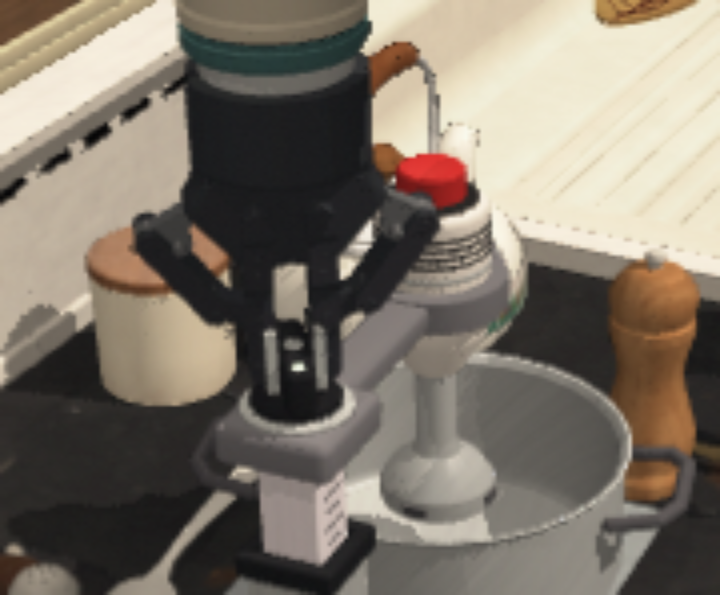

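```bash
python3 -m creep '[[[0,0,0],-0.15,1],[[0,0,0],-0.3,1],[[0,0,0],-0.45,1],[[0,0,0],-0.6,1],[[0,0,0],-0.75,1],[[0,0,0],-0.9,1],[[0,0,0],-1,1],[[0,0,0],-1,1],[[0,0,0],-1,1]]'
python3 - <<'E'
from h import *
go([549.7,-88.8,237.5]);print(readout.read_state()['torque'],readout.read_state()['qpos'])
ct=cams.get_calibration('top');im=cams.get_image('wrist');cv2.imwrite('pics/w6.png',im[180:480,150:500])
E
```

```text
clock: 5.9
eef_pos: [550.3, -87.6, 237.1]
tool_rot: [0.671, 1.569, 0.509]
force: [4.6, 3.4, 1.6]
width: 12.7
t 5.9 pos [550.3 -87.6 237.1] tool y ang 80.72 F [4.6 3.4 1.6] w 12.7 shift [-0.004 -0.012 -0.004]
[ 0.61227778 -0.79641406  0.18540305] [ 0.54190853  0.55918725 -0.66863077  1.76244655  0.41127083  0.9620801
  1.11683227]
```

View pics/w6.png

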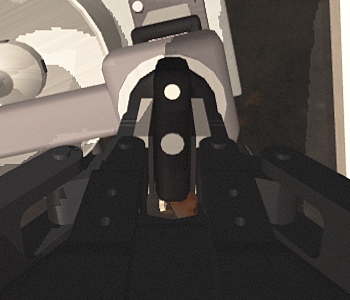

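```bash
python3 -m creep '[[[0.05,0,0],-1,1]]' >/dev/null 2>&1; python3 -c "
from h import *
go([549.7,-88.8,204])"
```

```text
t 6.05 pos [550.3 -87.6 233. ] tool y ang 89.45 F [2.  3.5 5.1] w 12.7 shift [ 0.29  -0.012 -0.007]
```

I slipped there: spin is relative to the start of each call, so that row turned the knob a further 8.6°, to about 0.07 rad. It's still inside its range. I'll carry on lowering with spin at 0.

```bash
python3 -m creep '[[[0.05,0,0],0,1],[[0.1,0,0],0,1],[[0.15,0,0],0,1],[[0.2,0,0],0,1],[[0.25,0,0],0,1],[[0.28,0,0],0,1],[[0.28,0,0],0,1],[[0.28,0,0],0,1]]'
python3 - <<'E'
from h import *
go([549.7,-88.8,204])
cs,ct=[cams.get_calibration(n) for n in('scene','top')]
S=cams.get_image('scene');T=cams.get_image('top');cv2.imwrite('pics/s7.png',S);cv2.imwrite('pics/t7.png',T)
cv2.imwrite('pics/s7z.png',cv2.resize(S[180:320,270:410],None,fx=4,fy=4,interpolation=cv2.INTER_CUBIC))
cv2.imwrite('pics/t7z.png',cv2.resize(T[210:290,290:380],None,fx=6,fy=6,interpolation=cv2.INTER_CUBIC))
print(red(S,(300,180,350,260))[:2],red(T,(310,225,360,280))[:2])
E
```

```text
clock: 6.85
eef_pos: [550.3, -87.6, 204.1]
tool_rot: [0.371, 1.569, 0.36]
force: [3.7, 3.4, 0.8]
width: 12.6
t 6.85 pos [550.3 -87.6 204.1] tool y ang 89.37 F [3.7 3.4 0.8] w 12.6 shift [ 0.001 -0.012 -0.006]
(array([327.83259912, 216.31277533]), array([320, 209,  17,  16, 227])) (array([333.815427  , 252.52892562]), array([324, 242,  21,  22, 363]))
```

View pics/s7z.png

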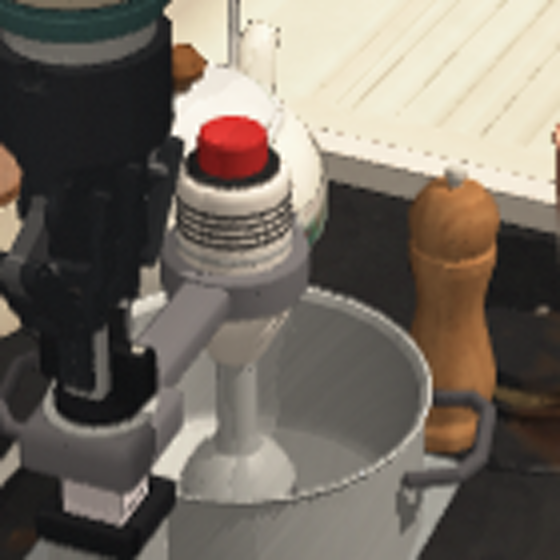

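View pics/t7z.png

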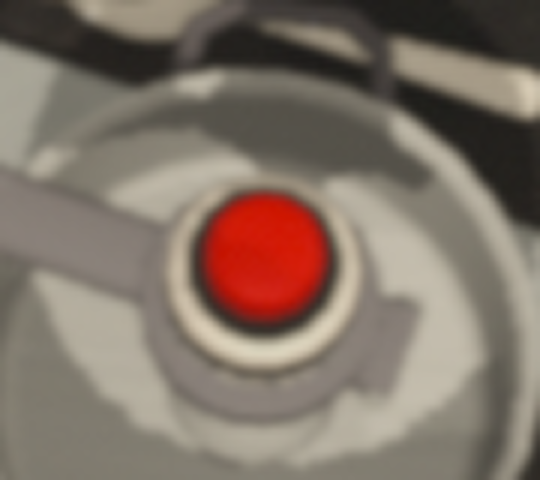

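Run:
```python
from h import *
cs,ct=[cams.get_calibration(n) for n in('scene','top')]
print(tri([(cs,(270+233/4-.4,180+130/4-.4)),(ct,(290+266/6-.4,210+251/6-.4))]))
# blob centroid before/after (both include a bit of side)
a=tri([(cs,(327.03,201.09)),(ct,(334.18,247.53))]);b=tri([(cs,(327.83,216.31)),(ct,(333.8,252.53))]);print(a,b)
# pixel predictions for button top at heights
for z in(245,248,252,256):print(z,proj(cs,[558.4,-239,z]),proj(cs,[558.4,-239,z-222]))
```

```text
(array([ 558.0924767 , -238.74068362,  252.52992767]), [np.float64(0.2329266659259155), np.float64(0.2329266659259606)])
(array([ 559.11423209, -238.09336164,  276.67028471]), [np.float64(0.21306491457701385), np.float64(0.21306491457683066)]) (array([ 558.24800012, -238.67630462,  243.18511386]), [np.float64(0.2516167919873791), np.float64(0.25161679198741466)])
245 [327.94745508 215.43347307] [329.5606778  306.19499452]
248 [327.92314254 214.08251102] [329.54111299 305.08064088]
252 [327.89061172 212.27565143] [329.51493935 303.5904088 ]
256 [327.85794989 210.46239451] [329.48866561 302.09509746]
```

Run:
```python
from h import *
S=cv2.imread('pics/s7.png');T=cv2.imread('pics/t7.png')
a=cv2.resize(S[310:390,330:390],None,fx=6,fy=6,interpolation=cv2.INTER_CUBIC);b=cv2.resize(T[280:330,220:280],None,fx=8,fy=8,interpolation=cv2.INTER_CUBIC)
o=np.zeros((480,840,3),np.uint8);o[:480,:360]=a[:480];o[:400,360:]=b;cv2.imwrite('pics/jar.png',o[:,:800])
```

```text
(no output)
```

View pics/jar.png

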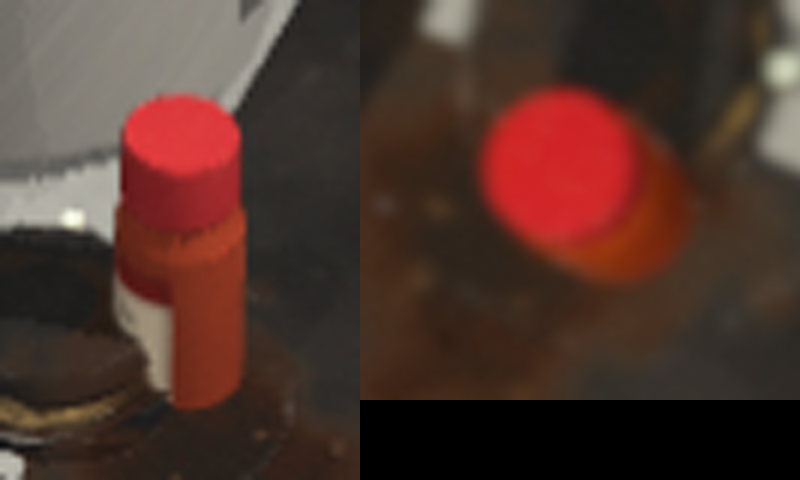

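Run:
```python
from h import *
cs,ct=[cams.get_calibration(n) for n in('scene','top')]
print(tri([(cs,(330+181/6-.4,310+135/6-.4)),(ct,(220+197/8-.4,280+165/8-.4))]))
```

```text
(array([ 427.88076094, -105.13536998,  102.99647602]), [np.float64(0.3677022298754043), np.float64(0.3677022298753614)])
```

The jar top measures 103 mm against the known 106 mm, which points to a height error of about 3 mm. That puts the guard roughly 11.5–14.5 mm up. I'll lower it 2 mm more to centre it in the window, then tighten.

```bash
python3 -m creep '[[[0.02,0,0],0,1],[[0.02,0,0],0,1],[[0.02,0,0],0,1],[[0.02,0,0],0,1]]'; python3 -m creep '[[[0,0,0],0.15,1],[[0,0,0],0.3,1],[[0,0,0],0.45,1],[[0,0,0],0.6,1],[[0,0,0],0.75,1],[[0,0,0],0.9,1],[[0,0,0],1,1]]';python3 -m creep '[[[0,0,0],0.15,1],[[0,0,0],0.3,1],[[0,0,0],0.4,1],[[0,0,0],0.45,1],[[0,0,0],0.45,1],[[0,0,0],0.45,1]]'
python3 - <<'E'
from h import *
go([549.7,-88.8,202]);print(readout.read_state()['torque'])
cv2.imwrite('pics/w8.png',cams.get_image('wrist')[180:480,150:500])
E
```

```text
clock: 7.35
eef_pos: [550.3, -87.6, 202.2]
tool_rot: [0.356, 1.569, 0.346]
force: [3.6, 3.7, 3.7]
width: 13.0
clock: 8.05
eef_pos: [550.0, -87.9, 202.2]
tool_rot: [0.78, 1.57, -0.02]
force: [3.9, 2.8, 2.8]
width: 12.7
clock: 8.65
eef_pos: [549.7, -88.0, 202.1]
tool_rot: [1.414, 1.57, 0.265]
force: [2.2, 3.9, 4.7]
width: 12.5
t 8.65 pos [549.7 -88.  202.1] tool y ang 24.17 F [2.2 3.9 4.7] w 12.5 shift [ 0.001 -0.003  0.007]
[ 0.64363416 -0.57158739  0.05944567]
```

View pics/w8.png

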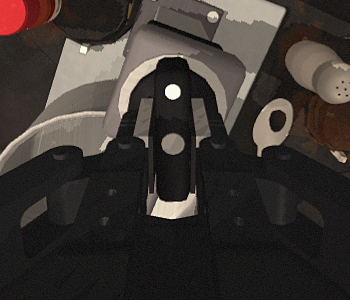

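```bash
python3 -m creep '[[[0,0,0],0,0],[[0,0,0],0,0],[[0,0,0],0,0],[[0,0,0],0,0],[[0,0,0],0,0],[[0,0,0],0,0],[[0,0,0],0,0],[[0,0,0],0,0]]'; python3 -m creep '[[[-0.2,0,0],0,0],[[-0.5,0,0],0,0],[[-1,0,0],0,0],[[-1,0,0],0,0],[[-1,0,0],0,0]]'
python3 - <<'E'
from h import *
go([558.2,-239,310])
c=cams.get_calibration('wrist')
im=cams.get_image('wrist');cv2.imwrite('pics/w9.png',im);print(proj(c,[549.7,-88.8,225]))
E
```

```text
clock: 9.5
eef_pos: [549.5, -88.2, 201.9]
tool_rot: [-0.328, 1.571, -1.477]
force: [-0.5, -0.5, -0.2]
width: 85.5
clock: 10.0
eef_pos: [550.1, -88.3, 303.1]
tool_rot: [0.925, 1.568, -0.224]
force: [0.5, -0.1, -1.7]
width: 85.4
t 10.0 pos [550.1 -88.3 303.1] tool y ang 24.15 F [ 0.5 -0.1 -1.7] w 85.4 shift [-0.068 -0.543  1.409]
[319.45267255 246.64661793]
```

View pics/w9.png

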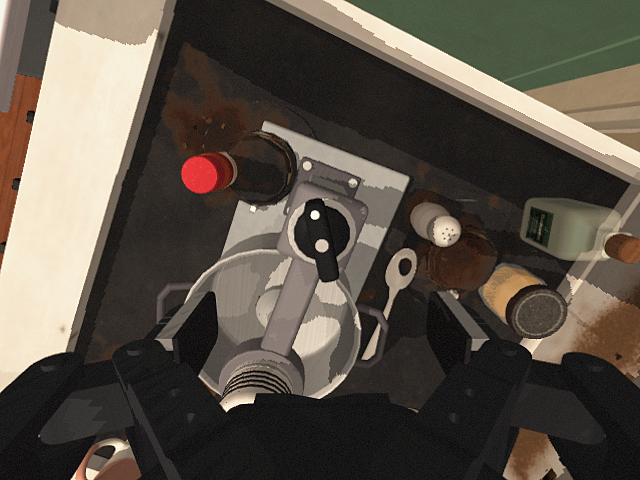

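Run:
```python
from h import *
im=cv2.imread('pics/w9.png');cv2.imwrite('pics/w9z.png',cv2.resize(im[180:300,260:380],None,fx=5,fy=5,interpolation=cv2.INTER_CUBIC))
cv2.imwrite('pics/s9.png',cv2.resize(cams.get_image('scene')[150:320,220:400],None,fx=4,fy=3.5))
```

```text
(no output)
```

View pics/w9z.png

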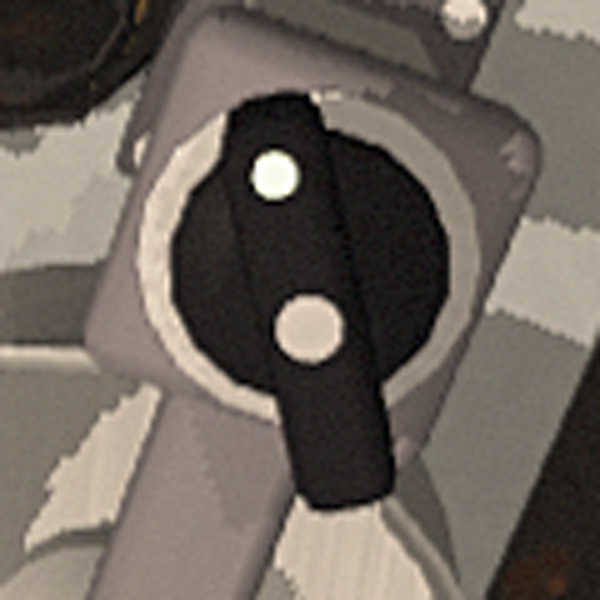

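View pics/s9.png

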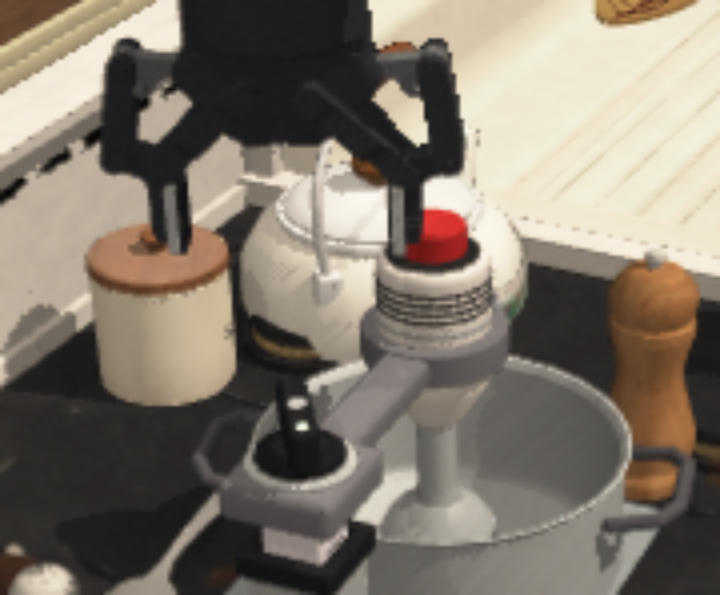

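Run:
```python
from h import *
cw=cams.get_calibration('wrist')
W=lambda u,v:plane(cw,(260+u/5-.4,180+v/5-.4),225)
a,d=W(309,328),W(275,174);print(a,d,np.linalg.norm(a-d),np.degrees(np.arctan2(*(d-a)[[1,0]])))
# beam direction edges: left edge (165,390)-(90,600), right (300,490)-(240,600)
im=cv2.imread('pics/w9.png');
go([558.2,-239,310])
# bar edges
for p,q in(((245,290),(300,500)),((345,230),(395,490)),((165,390),(90,600)),((295,490),(240,600))):
    z=225 if p[0] in(245,345) else 190
    V=lambda u,v:plane(cw,(260+u/5-.4,180+v/5-.4),z)
    A,B=V(*p),V(*q);print(np.degrees(np.arctan2(*(A-B)[[1,0]])))
```

```text
[548.42984435 -86.80366358 225.        ] [536.19009064 -70.01729836 225.        ] 20.77483159931773 126.09760592573524
t 10.1 pos [548.7 -88.3 300.9] tool y ang 24.15 F [-0.4  0.1 -0.7] w 85.2 shift [-0.091 -0.53   1.414]
127.798475775872
125.05417670102052
94.34514224635498
89.04924341517622
```

Opening the fingers dragged the knob back to about 126°, or roughly 1.0 rad, which is too close to the 0.95 limit. I'll grip it again and turn it further.

```bash
python3 -m creep '[[[0.2,0,0],-0.15,0],[[0.5,0,0],-0.25,0],[[0.8,0,0],-0.26,0],[[1,0,0],-0.26,0],[[1,0,0],-0.26,0],[[1,0,0],-0.26,0]]'
python3 - <<'E'
from h import *
go([549.7,-88.8,202]);cv2.imwrite('pics/w10.png',cams.get_image('wrist')[180:480,150:500])
E
```

```text
clock: 10.7
eef_pos: [549.0, -88.0, 201.2]
tool_rot: [-2.477, 1.569, 2.862]
force: [0.5, 0.2, 0.7]
width: 85.2
t 10.7 pos [549.  -88.  201.2] tool y ang 35.87 F [0.5 0.2 0.7] w 85.2 shift [-0.008  0.001  0.01 ]
```

View pics/w10.png

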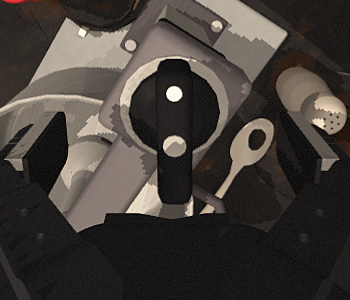

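```bash
python3 -m creep '[[[0,0,0],0,1],[[0,0,0],0,1],[[0,0,0],0,1],[[0,0,0],0,1],[[0,0,0],0,1],[[0,0,0],0,1],[[0,0,0],0,1],[[0,0,0],0,1],[[0,0,0],0,1],[[0,0,0],0.15,1],[[0,0,0],0.3,1],[[0,0,0],0.4,1],[[0,0,0],0.47,1],[[0,0,0],0.47,1],[[0,0,0],0.47,1],[[0,0,0],0.47,1]]'
python3 - <<'E'
from h import *
go([549.7,-88.8,202]);cv2.imwrite('pics/w11.png',cams.get_image('wrist')[180:480,150:500])
print(readout.read_state()['torque'])
E
python3 -m creep '[[[0,0,0],0,0.7],[[0,0,0],0,0.6],[[0,0,0],0,0.5]]'
python3 - <<'E'
from h import *
cv2.imwrite('pics/w12.png',cams.get_image('wrist')[180:480,150:500])
E
```

```text
clock: 12.35
eef_pos: [549.6, -88.0, 202.2]
tool_rot: [1.444, 1.57, 0.13]
force: [-0.2, 0.6, 5.8]
width: 12.6
t 12.35 pos [549.6 -88.  202.2] tool y ang 14.69 F [-0.2  0.6  5.8] w 12.6 shift [ 0.002 -0.001  0.007]
[0.16445207 0.06314693 0.15829938]
clock: 12.7
eef_pos: [549.0, -88.5, 201.4]
tool_rot: [-1.769, 1.57, -3.083]
force: [-0.7, -0.6, 0.1]
width: 42.5
```

View pics/w11.png

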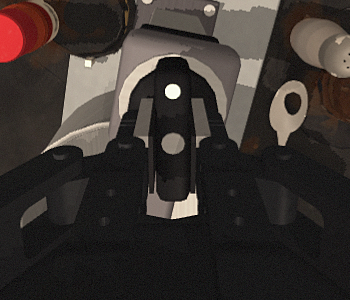

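View pics/w12.png

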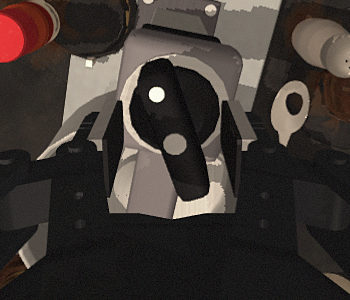

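Run:
```python
from h import *
cw=cams.get_calibration('wrist')
im=cams.get_image('wrist');cv2.imwrite('pics/w13z.png',cv2.resize(im[210:400,240:400],None,fx=3,fy=3,interpolation=cv2.INTER_CUBIC))
g=lambda u,v:plane(cw,(150+u,180+v),225)
a,d=g(174.5,145),g(156.5,94);print(a,d,np.degrees(np.arctan2(*(d-a)[[1,0]])));go([549.7,-88.8,202])
```

```text
[550.63158016 -87.62944823 225.        ] [539.14964201 -69.52397124 225.        ] 122.3816169328694
t 12.8 pos [549.2 -88.4 201.5] tool y ang 14.68 F [-0.6  0.6 -0.2] w 42.6 shift [-0.005  0.004  0.005]
```

View pics/w13z.png

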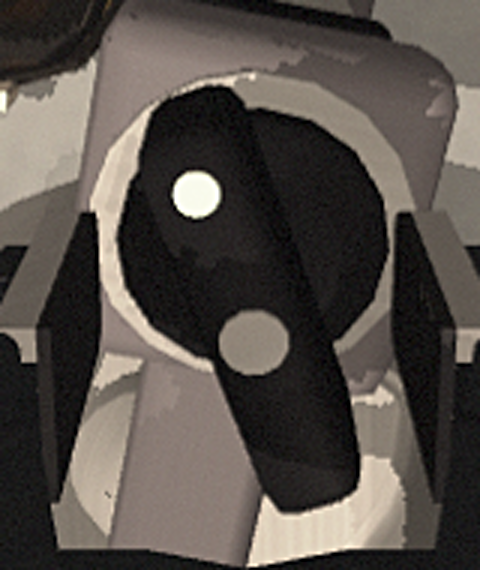

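```bash
python3 -m creep '[[[0,0,0],0,0],[[0,0,0],0,0],[[0,0,0],0,0],[[0,0,0],0,0],[[0,0,0],0,0],[[-0.3,0,0],0,0],[[-0.6,0,0],0,0],[[-1,0,0],0,0],[[-1,0,0],0,0],[[-1,0,0],0,0],[[-1,0,0],0,0]]'
python3 - <<'E'
from h import *
cw=cams.get_calibration('wrist')
im=cams.get_image('wrist');cv2.imwrite('pics/w14.png',im);cv2.imwrite('pics/w14z.png',cv2.resize(im[180:300,260:380],None,fx=5,fy=5,interpolation=cv2.INTER_CUBIC))
# bright dots on the black bar
s=im[180:300,270:370];m=(s.min(2)>150).astype(np.uint8);n,l,st,ce=cv2.connectedComponentsWithStats(m)
for k in range(1,n):
    if 15<st[k,4]<400: print(st[k],ce[k]+[270,180],plane(cw,ce[k]+[270,180],225).round(1))
go([549.7,-88.8,202])
E
```

```text
clock: 13.9
eef_pos: [548.7, -88.3, 300.9]
tool_rot: [-1.859, 1.569, 3.11]
force: [-0.8, -0.1, -0.2]
width: 85.7
[  0  28  19  35 365] [277.94520548 224.76712329] [518.5 -80.5 225. ]
[ 20  29  31  57 335] [298.16119403 238.64477612] [533.1 -86.2 225. ]
[38 33  9 10 66] [311.66666667 217.60606061] [538.1 -70.5 225. ]
[ 92  38   8  19 109] [366.35779817 227.62385321] [573.5 -68.  225. ]
[ 48  61  13  13 127] [323.78740157 247.16535433] [550.5 -87.5 225. ]
[ 0 79 14  3 24] [276.25 259.75] [ 522.6 -103.8  225. ]
[ 13  86  17  32 220] [291.36363636 282.38636364] [ 535.9 -116.8  225. ]
t 13.95 pos [548.6 -88.2 300.6] tool y ang 14.7 F [ 0.4 -0.2 -0.2] w 85.3 shift [0.986 0.011 0.009]
```

View pics/w14z.png

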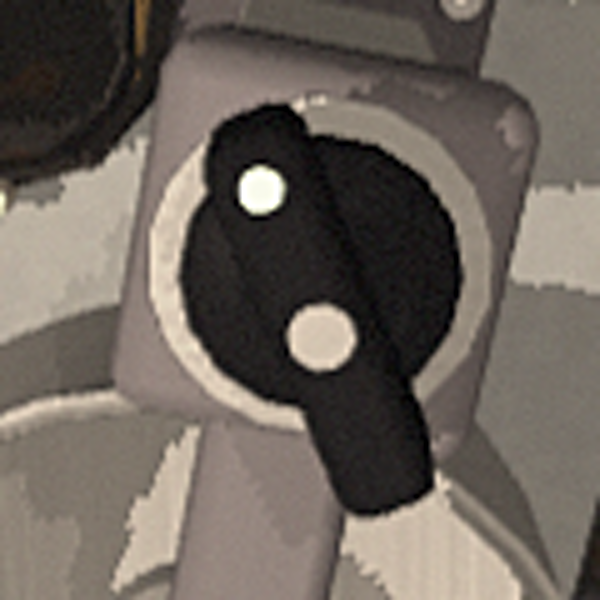

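Run:
```python
from h import *
cw=cams.get_calibration('wrist')
im=cams.get_image('wrist');cv2.imwrite('pics/w15z.png',cv2.resize(im[180:300,260:380],None,fx=5,fy=5,interpolation=cv2.INTER_CUBIC))
s=im[180:300,270:370];m=(s.min(2)>150).astype(np.uint8);n,l,st,ce=cv2.connectedComponentsWithStats(m)
P=[plane(cw,ce[k]+[270,180],225) for k in range(1,n) if 50<st[k,4]<135 and abs(ce[k][0]-48)<12]
print([p.round(1) for p in P],[np.degrees(np.arctan2(*(P[0]-P[1])[[1,0]]))])
V=lambda u,v:plane(cw,(260+u/5-.4,180+v/5-.4),225)
for p,q in (((310,120),(430,450)),((255,110),(390,510)),((261,190),(321,337)),((310,435),(345,505))):
    A,B=V(*p),V(*q);print(p,q,np.degrees(np.arctan2(*(A-B)[[1,0]])),np.linalg.norm(A-B))
# start image check
b=lambda u,v:None
```

```text
[array([538.1, -70.5, 225. ]), array([550.5, -87.6, 225. ])] [np.float64(126.04361466874371)]
(310, 120) (430, 450) 124.50680968635535 46.72344178196966
(255, 110) (390, 510) 122.78008564367282 56.51433752892201
(261, 190) (321, 337) 126.12833086407562 20.885394253406616
(310, 435) (345, 505) 129.93621462100185 10.925773894149039
```

View pics/w15z.png

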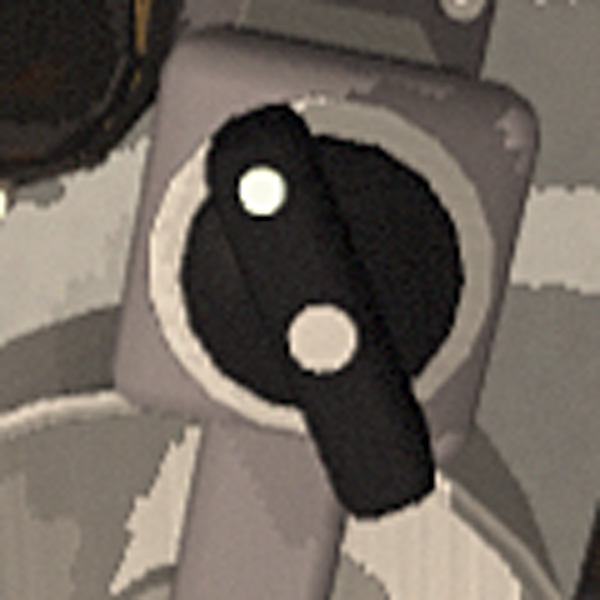

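The knob is stable. Its dots line up at 126.0°, the same angle as at the start, where it was at least 1.0 rad. Next I'll move over to the button.

```bash
python3 -c "
from h import *
go([558.2,-239,300])"
```

```text
t 14.0 pos [548.6 -88.2 300.5] tool y ang 14.7 F [-0.3  0.8 -0.6] w 85.2 shift [ 0.004 -0.29   1.482]
```

```bash
python3 -m creep '[[[0,-0.1,0.4],0,0],[[0,-0.2,0.8],0,0],[[0,-0.2,1],0,0],[[0,-0.2,1],0,0]]'; python3 -m creep '[[[0,-0.09,0.25],0,0],[[0,-0.09,0.48],0,0],[[0,-0.09,0.48],0,0],[[0,-0.09,0.48],0,0],[[0,-0.09,0.48],0,0]]'
python3 - <<'E'
from h import *
go([558.2,-239,300])
c=cams.get_calibration('wrist');im=cams.get_image('wrist');cv2.imwrite('pics/w16.png',im);print(proj(c,[558.2,-239,251]))
b=red(im,(260,220,400,400));print(b[:2])
S=cams.get_image('scene');cv2.imwrite('pics/s16.png',cv2.resize(S[150:320,220:400],None,fx=4,fy=3.5))
go([558.2,-239,300])
E
```

```text
clock: 14.4
eef_pos: [554.7, -194.4, 300.2]
tool_rot: [-1.277, 1.568, -2.598]
force: [-0.1, 0.2, -0.7]
width: 85.7
clock: 14.9
eef_pos: [559.0, -236.5, 301.4]
tool_rot: [-3.006, 1.569, 1.965]
force: [0.8, -0.1, -0.0]
width: 85.5
t 14.9 pos [ 559.  -236.5  301.4] tool y ang 14.84 F [ 0.8 -0.1 -0. ] w 85.5 shift [ 0.014 -0.014  0.022]
[317.97831184 264.20025385]
(array([320.99776203, 257.20253637]), array([ 293,  227,   57,   60, 2681]))
t 15.0 pos [ 559.1 -237.   301.8] tool y ang 14.83 F [-1.1  0.4  0. ] w 85.3 shift [ 0.018 -0.014  0.017]
```

View pics/w16.png

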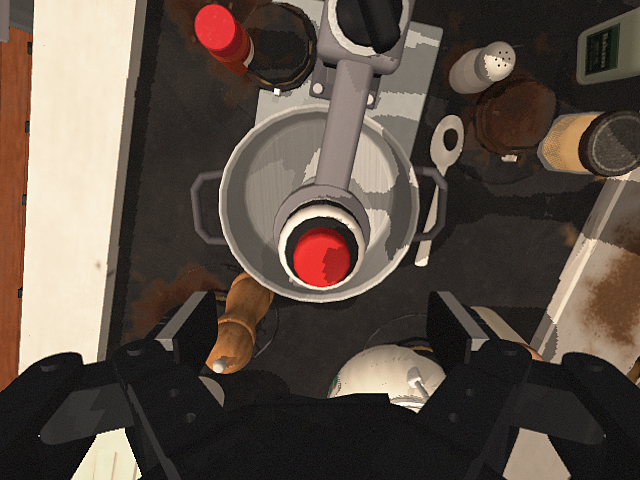

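View pics/s16.png

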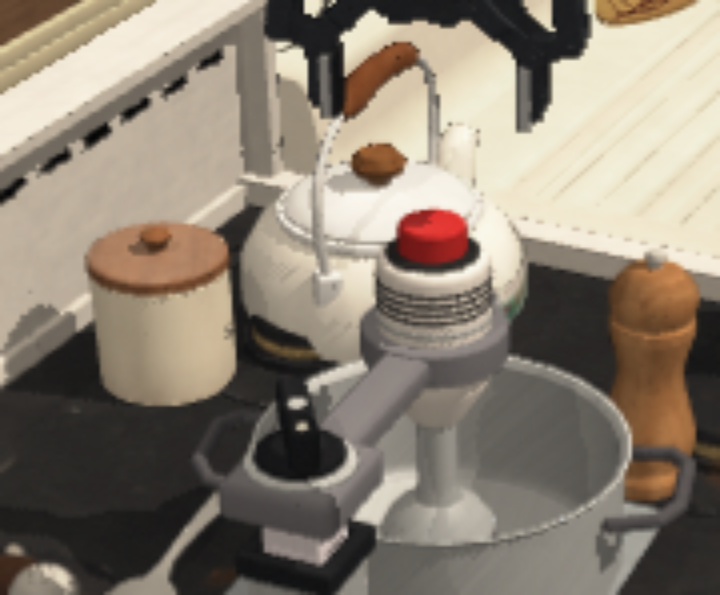

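```bash
python3 -m creep '[[[0,0,0],0,1],[[0,0,0],0,1],[[0,0,0],0,1],[[0,0,0],0,1],[[0,0,0],0,1],[[0.1,0,0],0,1],[[0.2,0,0],0,1],[[0.3,0,0],0,1],[[0.4,0,0],0,1],[[0.4,0,0],0,1],[[0.4,0,0],0,1],[[0.4,0,0],0,1]]'
python3 - <<'E'
from h import *
go([558.2,-239,252])
S=cams.get_image('scene');cv2.imwrite('pics/s17.png',cv2.resize(S[180:250,290:380],None,fx=8,fy=8,interpolation=cv2.INTER_CUBIC))
T=cams.get_image('top');cv2.imwrite('pics/t17.png',cv2.resize(T[200:300,280:400],None,fx=5,fy=5))
go([558.2,-239,252])
E
```

```text
clock: 16.2
eef_pos: [559.4, -238.8, 262.2]
tool_rot: [1.085, 1.57, -0.229]
force: [-0.4, -0.5, -0.3]
width: -0.0
t 16.2 pos [ 559.4 -238.8  262.2] tool y ang 14.7 F [-0.4 -0.5 -0.3] w -0.0 shift [ 0.102 -0.012 -0.001]
t 16.3 pos [ 559.4 -238.8  262.3] tool y ang 14.7 F [-0.5  0.1 -0.3] w -0.0 shift [ 0.103 -0.012 -0.001]
```

View pics/s17.png

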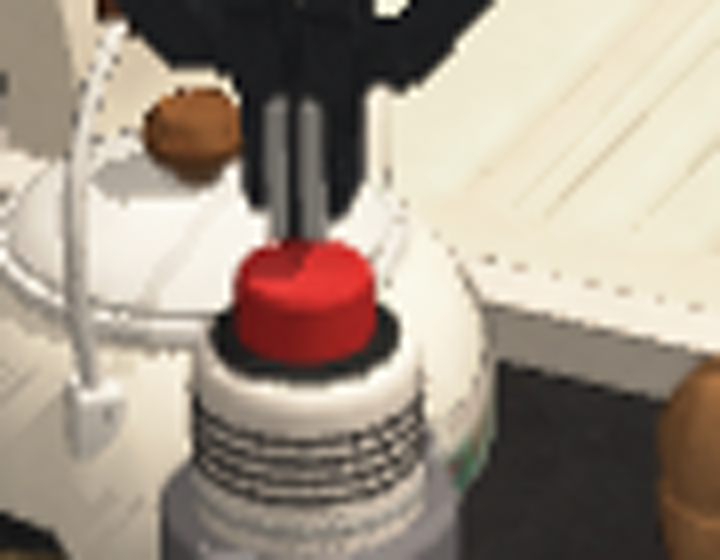

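View pics/t17.png

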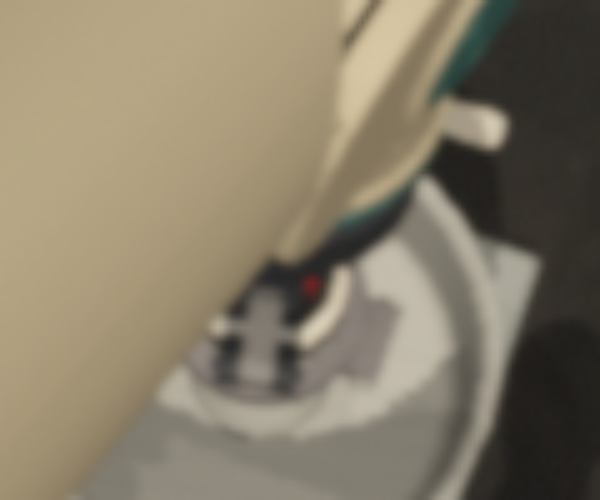

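The tips are centred over the button, about 10 mm above it. I'll lower in small steps and watch the force.

```bash
python3 -m creep '[[[0.03,0,0],0,1],[[0.06,0,0],0,1],[[0.06,0,0],0,1],[[0.06,0,0],0,1]]'; for i in 1; do python3 -m creep '[[[0.01,0,0],0,1],[[0.01,0,0],0,1],[[0.01,0,0],0,1]]'; done;  python3 -m creep '[[[0.01,0,0],0,1],[[0.01,0,0],0,1],[[0.01,0,0],0,1]]'; python3 -m creep '[[[0.01,0,0],0,1],[[0.01,0,0],0,1],[[0.01,0,0],0,1]]'; python3 -m creep '[[[0.01,0,0],0,1],[[0.01,0,0],0,1],[[0.01,0,0],0,1]]'
```

```text
clock: 16.7
eef_pos: [558.9, -238.7, 255.7]
tool_rot: [-2.305, 1.571, 2.664]
force: [0.1, 0.4, -0.0]
width: -0.1
clock: 17.0
eef_pos: [559.0, -238.7, 254.8]
tool_rot: [1.416, 1.571, 0.102]
force: [-0.4, 1.2, -0.3]
width: -0.2
clock: 17.3
eef_pos: [559.0, -238.7, 253.8]
tool_rot: [-0.689, 1.571, -2.003]
force: [0.2, 0.4, 0.5]
width: 0.0
clock: 17.6
eef_pos: [559.1, -238.7, 253.1]
tool_rot: [0.968, 1.57, -0.347]
force: [0.5, 0.3, 2.1]
width: 0.2
clock: 17.9
eef_pos: [559.1, -238.8, 252.0]
tool_rot: [1.039, 1.57, -0.276]
force: [-0.4, 0.5, 2.7]
width: 0.3
```

Contact came at z ≈ 253.2, with 2.7 N at 252.0. That puts the guard about 12 mm above the floor. I'll go down another 5.5 mm to about 6.7 mm of travel.

```bash
python3 -m creep '[[[0.01,0,0],0,1],[[0.02,0,0],0,1],[[0.03,0,0],0,1],[[0.04,0,0],0,1],[[0.04,0,0],0,1],[[0.04,0,0],0,1]]'; python3 -m creep '[[[0.015,0,0],0,1],[[0.015,0,0],0,1],[[0.015,0,0],0,1],[[0.015,0,0],0,1]]'
python3 - <<'E'
from h import *
go([558.2,-239,246.3])
S=cams.get_image('scene');cv2.imwrite('pics/s18.png',cv2.resize(S[180:250,290:380],None,fx=8,fy=8,interpolation=cv2.INTER_CUBIC))
cv2.imwrite('pics/s18f.png',cv2.resize(S[180:320,250:390],None,fx=4,fy=4,interpolation=cv2.INTER_CUBIC))
for i in range(4):
    cams.get_image('top');s=readout.read_state();print(s['force'].round(2),s['eef_pos'].round(2))
E
```

```text
clock: 18.5
eef_pos: [559.1, -238.8, 247.9]
tool_rot: [1.048, 1.57, -0.266]
force: [0.0, 0.4, 4.6]
width: 0.0
clock: 18.9
eef_pos: [559.1, -238.8, 246.4]
tool_rot: [1.045, 1.57, -0.269]
force: [-0.6, 0.4, 5.1]
width: 0.4
t 18.9 pos [ 559.1 -238.8  246.4] tool y ang 14.7 F [-0.6  0.4  5.1] w 0.4 shift [ 0.001 -0.01   0.   ]
[-0.42  0.1   5.3 ] [ 559.14 -238.8   246.45]
[-0.2  -0.27  5.  ] [ 559.13 -238.77  246.44]
[ 0.25 -0.11  4.77] [ 559.12 -238.78  246.38]
[-0.41 -0.44  4.95] [ 559.14 -238.78  246.39]
```

View pics/s18.png

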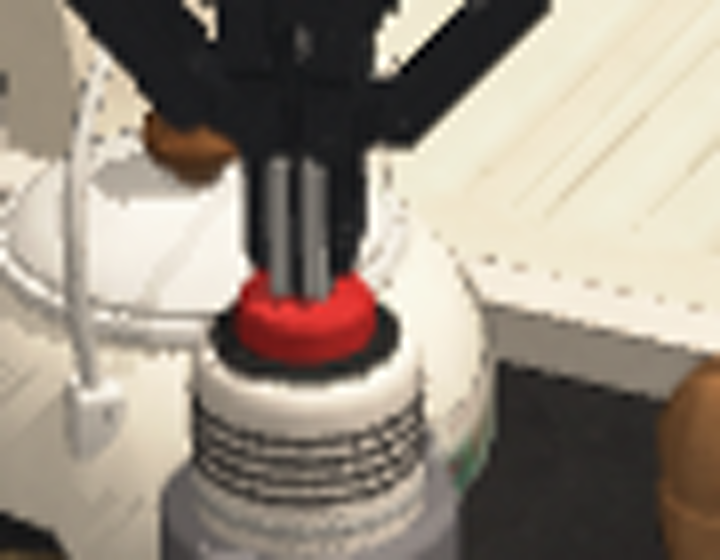

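View pics/s18f.png

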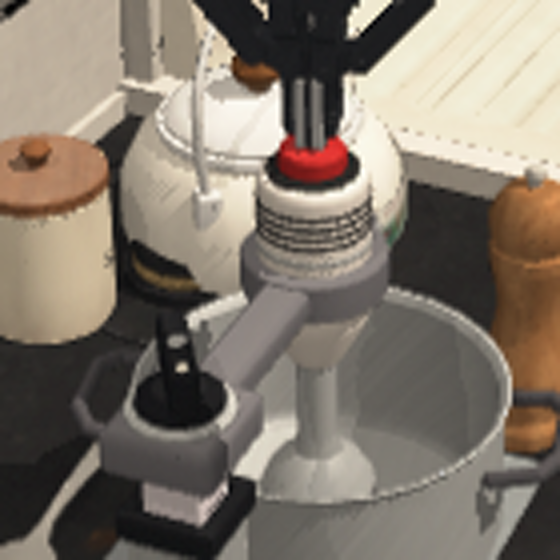

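Force averages 5.0 N, or about 6.8 mm of travel, and the blender body hasn't moved. I'll hold for more than three seconds.

```bash
python3 -m creep '[[[0,0,0],0,1],[[0,0,0],0,1],[[0,0,0],0,1],[[0,0,0],0,1],[[0,0,0],0,1],[[0,0,0],0,1],[[0,0,0],0,1],[[0,0,0],0,1],[[0,0,0],0,1],[[0,0,0],0,1],[[0,0,0],0,1],[[0,0,0],0,1],[[0,0,0],0,1],[[0,0,0],0,1],[[0,0,0],0,1],[[0,0,0],0,1],[[0,0,0],0,1],[[0,0,0],0,1],[[0,0,0],0,1],[[0,0,0],0,1]]'; python3 -m creep '[[[0,0,0],0,1],[[0,0,0],0,1],[[0,0,0],0,1],[[0,0,0],0,1],[[0,0,0],0,1],[[0,0,0],0,1],[[0,0,0],0,1],[[0,0,0],0,1],[[0,0,0],0,1],[[0,0,0],0,1],[[0,0,0],0,1],[[0,0,0],0,1],[[0,0,0],0,1],[[0,0,0],0,1],[[0,0,0],0,1],[[0,0,0],0,1],[[0,0,0],0,1],[[0,0,0],0,1],[[0,0,0],0,1],[[0,0,0],0,1]]'
python3 - <<'E'
from h import *
cs=cams.get_calibration('scene')
S=cams.get_image('scene');T=cams.get_image('top')
cv2.imwrite('pics/s19.png',cv2.resize(S[230:310,255:325],None,fx=7,fy=7,interpolation=cv2.INTER_CUBIC));cv2.imwrite('pics/t19.png',T);cv2.imwrite('pics/w19.png',cams.get_image('wrist'))
go([558.2,-239,246.4])
for nm,z,b,d in(('start',259.5,(293.25-.4,248-.4),(294.25-.4,254.75-.4)),('now',224.5,(250+178/4-.4,180+341/4-.4),(250+184/4-.4,180+367/4-.4))):
    A,B=plane(cs,b,z),plane(cs,d,z);print(nm,A.round(1),B.round(1),np.degrees(np.arctan2(*(B-A)[[1,0]])))
E
```

```text
clock: 21.15
eef_pos: [559.1, -238.8, 246.4]
tool_rot: [1.072, 1.571, -0.242]
force: [1.8, -0.7, 5.3]
width: 0.0
clock: 23.15
eef_pos: [559.1, -238.8, 246.3]
tool_rot: [1.05, 1.571, -0.264]
force: [2.6, -1.4, 5.1]
width: -0.1
t 23.3 pos [ 559.  -238.8  246.3] tool y ang 14.7 F [ 2.2 -0.3  3.6] w -0.0 shift [-0.001 -0.009  0.   ]
start [550.1 -89.2 259.5] [537.9 -71.4 259.5] 124.3645000010036
now [548.8 -88.2 224.5] [536.5 -71.9 224.5] 127.05170712693425
```

View pics/s19.png

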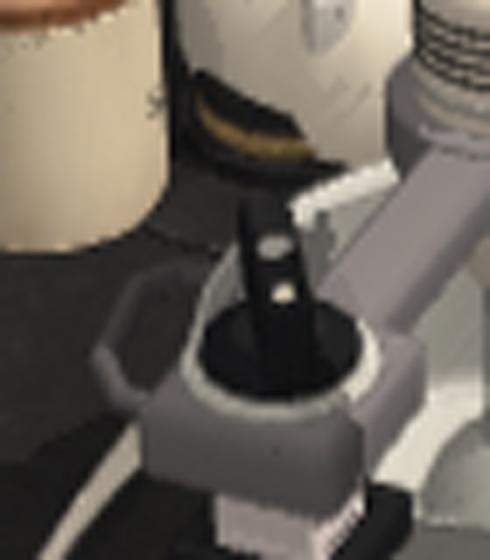

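View pics/w19.png

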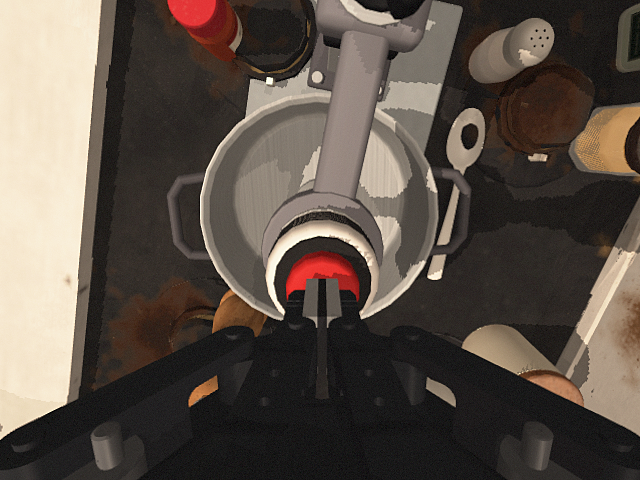

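Run:
```python
from h import *
s,p,R=tool();c=cams.get_calibration('wrist')
Rc=np.array(c['R']);C=-Rc.T@np.array(c['t'])
off=R.T@(C-p);Rrel=Rc@R   # camera in tool
print('cam off',off.round(1))
def cal(pos,yang):
    a=np.radians(yang);y=np.array([np.cos(a),np.sin(a),0]);x=np.array([0,0,-1.]);z=np.cross(x,y)
    Rt=np.stack([x,y,z],1);RR=Rrel@Rt.T;CC=np.array(pos)+Rt@off
    d=dict(c);d['R']=RR;d['t']=-RR@CC;return d
def dots(f,o,box,cc,z,thr=130):
    im=cv2.imread(f);x0,y0,x1,y1=box;g=im[y0:y1,x0:x1].min(2).astype(float)
    m=(g>thr).astype(np.uint8);n,l,st,ce=cv2.connectedComponentsWithStats(m)
    for k in range(1,n):
        if st[k,4]>20: print(f,st[k],(ce[k]+[x0+o[0],y0+o[1]]).round(1),plane(cc,ce[k]+[x0+o[0],y0+o[1]],z).round(1))
for z in(225,):
  dots('pics/w12.png',(150,180),(140,75,195,160),cal([549.2,-88.4,201.5],14.68),z,110)
  dots('pics/w14.png',(0,0),(302,208,335,258),cal([548.6,-88.2,300.6],14.7),z,130)
  dots('pics/w10.png',(150,180),(155,75,195,160),cal([549,-88,201.2],35.87),z,110)
dots('pics/w4.png',(200,200),(105,50,145,140),cal([549.5,-88.2,236.8],35.81),260,110)
dots('pics/w8.png',(150,180),(155,75,195,160),cal([549.7,-88,202.1],24.17),225,95)
```

```text
cam off [-141.6    0.5  -67.3]
pics/w12.png [  9  12  16  15 197] [306.3 274. ] [539.2 -69.5 225. ]
pics/w12.png [ 24  59  22  21 363] [324.6 324. ] [550.7 -87.2 225. ]
pics/w12.png [  0  64  23  21 278] [299.2 332.2] [542.3 -93.  225. ]
pics/w14.png [ 6  5  9 10 68] [311.7 217.5] [538.2 -70.3 225. ]
pics/w14.png [ 16  33  13  13 134] [323.7 247. ] [550.5 -87.3 225. ]
pics/w10.png [ 11  11  16  16 199] [323.7 273.4] [537.7 -70.1 225. ]
pics/w10.png [  8  60  23  22 383] [324.  325.8] [550.1 -87.  225. ]
pics/w4.png [ 11  14  16  16 197] [323.3 271.9] [537.9 -70.  260. ]
pics/w4.png [  8  64  23  21 378] [323.6 324. ] [550.2 -86.9 260. ]
pics/w8.png [ 10   9  16  16 204] [322.4 271.4] [541.7 -67.9 225. ]
pics/w8.png [  6  59  23  21 364] [322.4 323.7] [550.3 -87.1 225. ]
```

```bash
python3 -m creep '[[[0,0,0],0,1],[[0,0,0],0,1],[[0,0,0],0,1],[[0,0,0],0,1],[[0,0,0],0,1]]'
python3 - <<'E'
from h import *
f=[];z=[]
for i in range(6):
    S=cams.get_image('scene');s=readout.read_state();f.append(s['force']);z.append(s['eef_pos'][2])
print(np.mean(f,0).round(2),np.round(z,2),s['clock'])
m=(S[255:280,285:305].min(2)>110).astype(np.uint8);n,l,st,ce=cv2.connectedComponentsWithStats(m);print(st[1:],ce[1:]+[285,255])
A=cv2.imread('pics/scene0.png');print([red(I,(345,320,375,380))[0] for I in(A,S)])
cv2.imwrite('pics/s20.png',S)
E
```

```text
clock: 23.8
eef_pos: [559.0, -238.7, 246.3]
tool_rot: [1.18, 1.571, -0.134]
force: [2.9, -1.4, 4.8]
width: 0.3
[ 2.61 -1.21  4.46] [246.38 246.33 246.35 246.36 246.34 246.35] 24.1
[[11  0  9 19 75]
 [ 7  9  4  3  9]
 [ 1 12  2  2  2]
 [ 0 15  1  1  1]
 [ 9 16  3  2  6]] [[301.65333333 262.50666667]
 [293.66666667 264.88888889]
 [286.5        267.5       ]
 [285.         270.        ]
 [295.         271.5       ]]
[array([361.13705584, 348.71192893]), array([361.0173482 , 348.54275093])]
```

View pics/s20.png

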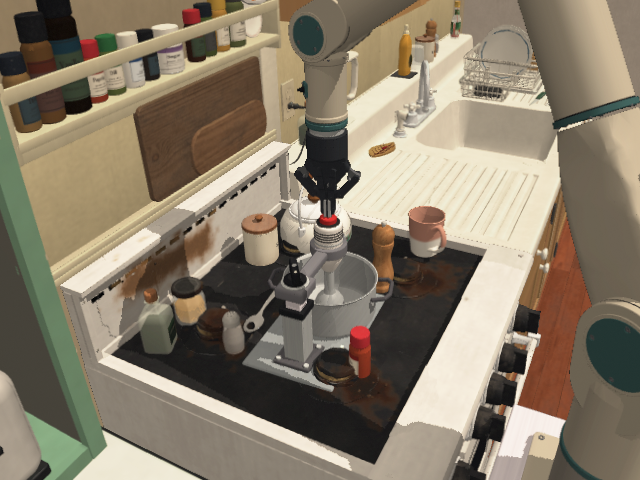

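```bash
python3 -c "
from cell import order,readout
print(order.finish_job());s=readout.read_state();print(s['clock'],s['force'],s['eef_pos'])"
```

```text
the job is handed in; nothing more can be done
None
the job is handed in; nothing more can be done
```

The blender is set up and test-run, and I handed the job in at 24.1 s with the arm still holding the button about half-way in. The one thing I'm less sure of is how tight the knob stayed.

**What I did:** I turned the knob from about 1.0 rad to 0.07 rad and lowered the head about 35 mm. I then turned the knob to about 1.2 rad, let go, gripped it again and turned it to about 1.37 rad. With the fingers shut, I pressed the red button and held it for about 5 s.

**Last checks:**
- **Guard height:** about 12 mm above the pot bottom, from touching the button top at z ≈ 253.2 mm. The camera estimate before the last 2 mm of lowering was 11.5–14.5 mm. The cameras read the spice jar's top 3 mm low, and I allowed for that.
- **Button:** 6.9 mm in by position. Force readings are slightly lower (4.5–5.1 N, or about 5.5–7 mm); both are inside the allowed range. The fingers stayed still, and a sideways force of about 3 N built up during the hold.
- **Knob (small margin):** both times I opened the fingers, it sprang back to about 1.0 rad, the angle it started at. Different measurements gave 0.98 to 1.05 rad, against the required 0.95. It didn't move after that, including during the hold.
- **Surroundings:** the spice jar is where it was at the start (within 0.2 px). The pot, pepper mill, salt shaker and spoon look unmoved in the last picture, but I only judged those by eye.

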